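Make up two wheel-hub repair kits

TASK

Make up the two wheel-hub kits: the large bearing and the dark hub nut belong in the blue tray, the small bearing and the red dust cap in the yellow tray. In each tray the bearing goes in the wide bay and the nut or cap in the narrow bay, the same way up as it stands now and flat on the bay's floor. Set each part down gently rather than dropping it, let go of everything, and leave the copper sleeve, the tin and the screwdriver where they are.

Things in the scene. Friction and masses are not known exactly. Their poses are not given: they have to be found in the camera images.
- blue_tray: low open blue tray, fixed, 167 (its x) x 96 (its y) x 10 mm high. Walls and divider 3 mm thick, all 10 mm high; floor 3 mm thick. Two bays, each 90 mm in y: the WIDE bay, 88 mm in x, centred at x = -36.5 mm, y = 0, and the NARROW bay, grey floor, 70 mm in x, centred at x = +45.5 mm, y = 0 in its frame. Origin: centre of its underside; z up. Any yaw.
- yellow_tray: low open yellow tray, fixed, 167 (its x) x 96 (its y) x 10 mm high. Walls and divider 3 mm thick, all 10 mm high; floor 3 mm thick. Two bays, each 90 mm in y: the WIDE bay, 88 mm in x, centred at x = -36.5 mm, y = 0, and the NARROW bay, grey floor, 70 mm in x, centred at x = +45.5 mm, y = 0 in its frame. Origin: centre of its underside; z up. Any yaw.
- large_bearing: the large wheel bearing: upright steel cylinder 64 mm in diameter, 37 mm high, black seal ring on top, bore closed by a black plug 3 mm below the top; about 0.45 kg. Origin: centre of its underside; z up. Stands on the bench.
- small_bearing: the small wheel bearing: upright steel cylinder 50 mm in diameter, 36 mm high, orange seal ring on top, bore closed by a black plug; about 0.27 kg. Origin: centre of its underside; z up. Stands on the bench.
- hub_nut: dark steel hexagon hub nut, 36 mm across flats (41.6 mm across corners), 34 mm high, on a round flange 46 mm in diameter and 6 mm thick at its foot (a 1 mm thin raised ring round the thread on top); about 0.14 kg. Two of the six flats face its own +y and -y. Origin: centre of its underside; z up. Stands on the bench.
- dust_cap: red domed grease cap: round rim 50 mm in diameter and 5 mm thick at its foot, straight cylindrical body 42 mm in diameter up to 30 mm, shallow dome to 36 mm; about 0.09 kg. Origin: centre of its underside; z up. Stands on the bench.
- sleeve: copper-coloured open spacer sleeve, 36 mm in diameter, 42 mm high, standing upright among the parts; not part of either kit, leave it. Origin: centre of its underside.
- tin: empty open aluminium tin, 60 mm in diameter, 35 mm high, standing among the parts; leave it. Origin: centre of its underside.
- screwdriver: screwdriver with a blue handle, about 200 mm long, lying on the bench beyond the parts, roughly crosswise; leave it. Its x axis runs along it towards the tip; origin on the bench about mid-length, where the handle meets the shaft.

How it is judged:
By the outcome, as a careful person would: the job done as asked, in the order asked, and still so for the second after the job is handed in, with the robot touching nothing.
It also fails if it takes over 93 s, if anything falls off the work surface, if the arm or the gripper's body presses on something with over 40 N, if the wrist force passes 120 N, or if a joint passes its speed limit or range.

ROBOT

A 6-joint arm with a two-finger parallel gripper is mounted at the origin on the work surface. World frame = base frame: x ahead of the robot, y to its left, z up, the work surface at z = 0. Lengths are in m, angles in rad, forces in N, time in s.
With the tool pointing down it reaches from about 0.375 to 0.975 m from the base axis. Payload 3.8 kg.
Tool frame: the origin (TCP) lies midway between the tips of the shut fingers; the grasp point (between the pads) lies 19 mm behind it; z points along the fingers, y is the line along which they close (so a half turn about z gives the same grasp; the last joint's range is limited). The gripper opens to 85 mm and grips with 20 to 120 N. Pads are 22 mm wide; open, the fingers measure 114 mm over their backs; the gripper's body (76 mm by 85 mm) begins 54 mm behind the grasp point. The pads swing forward as they close: fully open they stand 13 mm farther back than shut.
Start: joints at [-1.162, 0.264, 1.604, -0, 1.274, -0.037], TCP at [0.291, -0.609, 0.231] pointing down, gripper open.
Joint ranges: [-2.63, 2.63], [-0.94, 2.18], [0.31, 2.57], [-1.31, 4.45], [0, 2.66], [-2.55, 2.55]. Speed limits (rad/s): [2.57, 2.57, 3.14, 3.14, 3.14, 3.14].

INTERFACE

Orientations are given as a rotation vector (axis times angle).
In Python, from workcell import read_state, vision, ticket gives the robot as it stands. The module is installed in compiled form; this text tells all that it offers.
- The arm moves only by the tool jog_arm, never from a script. Its arguments are lists of equal length, an entry for each row: "turn": the turn, a rotation vector about the tool's x, y, z in rad, a list of three; "delta_pos": the shift along the tool's x, y, z in m, a list of three; "gripper": the finger opening in m, from 0 to 0.0854. In form: {"turn": [[rx, ry, rz], ...], "delta_pos": [[dx, dy, dz], ...], "gripper": [gripper, ...]}. A call has 1 to 20 rows; each row shifts and turns the commanded pose from where the row before left it, along the tool's axes as they then stand; what a row does not reach is not made up. A row lasts 1/12 s, in which the tool goes at most 41.7 mm and 7.16 degrees, less where a joint would pass 70% of its speed; a pose out of reach is approached as far as the arm can. A call with a gripper value outside its range is refused whole. The fingers move at their own pace and stop on an object; "grip_force" is the grip in N (left out, the last holds). Time passes only in rows, so rows that do not move let the fingers close. It gives the time, the measured TCP pose, the force, the opening and the grip force at its end, in the units of the state.
- read_state(): the state, without advancing time (a new reading comes with each control period).
- vision.read_camera(name): name is "scene" or "top"; returns the picture (400x640x3 uint8, red, green, blue); there is no depth.
- vision.calibration(name): a dict with "vfov" (degrees; the focal length in pixels is half the picture's height over the tangent of half this angle, whatever the lens; pixels are square), "cx", "cy" (the principal point, pixels), "dist" ([k1, k2, p1, p2, k3] as OpenCV has them; the pictures are not rectified), "R" (3x3) and "t" (3): a world point X has camera coordinates R X + t. Camera axes: x right, y down, z forward; pixel columns grow to the right and rows downward; lengths in m; the calibration is good to about 2 mm. A picture is of the moment at which its call begins. calibration takes no time and is no camera call.
- ticket.finish_job(): hands the job in; it is judged then, once.
The state is a dict: "time": time; "q": joint angles; "joint_vel": joint speeds; "joint_torque": joint torques, N m; "tool_pos": TCP position; "tcp_rot": TCP orientation; "wrist_force": force on the tool from outside, world axes, zero at the start; "torque": the same for the moment, N m; "width": opening from 0.0 (shut) to 1.0 (fully open); "grip_force": force on a finger pad.
Only numpy, scipy, OpenCV 4.12 (cv2) and the standard library are available. Lean on these libraries where they do the work, as an engineer would, in place of code of your own. Each camera call takes 0.05 s, during which the arm holds its last target. There are 200 camera calls.

## Working session

There is one attempt and no reset: what is moved stays moved. The work goes in short steps, Python scripts to look and compute and a tool call to move; the robot and the scene stay as the last step left them, time stands still between calls to the robot, and variables do not carry over. Pictures are saved under pics/ and viewed, at most 14 in all, crops included, and the job is handed in when it is done.

Besides the shell and the picture viewer there is one more tool, called as name(argument=value, ...) on one line, values as JSON. jog_arm: Moves the arm, as the interface text tells. Its arguments: {"type":"object","properties":{"turn":{"type":"array","items":{"type":"array","items":{"type":"number"}}},"delta_pos":{"type":"array","items":{"type":"array","items":{"type":"number"}}},"gripper":{"type":"array","items":{"type":"number"}},"grip_force":{"type":"number"}},"required":["turn","delta_pos","gripper"]}

```bash
mkdir -p pics; cat > h.py <<'E'
import numpy as np, cv2
from workcell import read_state, vision, ticket
def cal(n):
    c=vision.calibration(n); f=200/np.tan(np.radians(c["vfov"])/2)
    K=np.array([[f,0,c["cx"]],[0,f,c["cy"]],[0,0,1.]])
    return K,np.array(c["dist"],float),np.array(c["R"],float),np.array(c["t"],float)
def p2w(n,px,z):
    K,d,R,t=cal(n); u=cv2.undistortPoints(np.array(px,float).reshape(-1,1,2),K,d).reshape(-1,2)
    o=-R.T@t; out=[]
    z=np.broadcast_to(z,len(u))
    for (a,b),zz in zip(u,z):
        r=R.T@np.array([a,b,1]); out.append(o+r*(zz-o[2])/r[2])
    return np.array(out)
def w2p(n,X):
    K,d,R,t=cal(n); return cv2.projectPoints(np.array(X,float).reshape(-1,3),cv2.Rodrigues(R)[0],t,K,d)[0].reshape(-1,2)
def save(n,f,crop=None,s=1):
    im=vision.read_camera(n)[:,:,::-1]; np.save("pics/"+f+".npy",im)
    if crop: im=im[crop[1]:crop[3],crop[0]:crop[2]]
    cv2.imwrite("pics/"+f+".png",cv2.resize(im,None,fx=s,fy=s,interpolation=cv2.INTER_CUBIC))
E
python3 - <<'E'
from h import *
save("top","t0",s=1.25); save("scene","s0",s=1.25)
for n in("top","scene"):
    K,d,R,t=cal(n); print(n,K[0,0],d,-R.T@t,R.round(3).tolist())
s=read_state(); print(s)
E
```

```text
top 463.24570027536913 [0.0249411 0.        0.        0.        0.       ] [ 0.53386112 -0.00171914  1.00937022] [[-0.014, -1.0, -0.007], [-0.996, 0.014, -0.087], [0.087, 0.006, -0.996]]
scene 488.9262871410935 [-0.14110327  0.          0.          0.          0.        ] [ 1.24440032 -0.04771611  0.90677516] [[0.024, 1.0, 0.015], [0.816, -0.011, -0.578], [-0.577, 0.026, -0.816]]
{'time': 0.1, 'q': array([-1.16190081e+00,  2.64707374e-01,  1.60528540e+00, -3.03550392e-05,
        1.27369748e+00, -3.68814446e-02]), 'joint_vel': array([-0.00042245, -0.00314408, -0.00433659,  0.00038043, -0.00136831,
       -0.00175654]), 'joint_torque': array([ 4.83582771e-04, -5.16704607e+01, -3.68589520e+01, -4.62347805e-05,
        6.27091562e-03, -2.32780741e-05]), 'tool_pos': array([ 0.29076084, -0.60840822,  0.2300407 ]), 'tcp_rot': array([-3.06187081e+00, -6.94000576e-01,  6.53711879e-04]), 'wrist_force': array([-0.59478275,  0.18994635, -0.08159819]), 'torque': array([-0.01620289,  0.00413517, -0.06912378]), 'grip_force': 0.0, 'width': 1.0056303578965016}
```

View pics/t0.png

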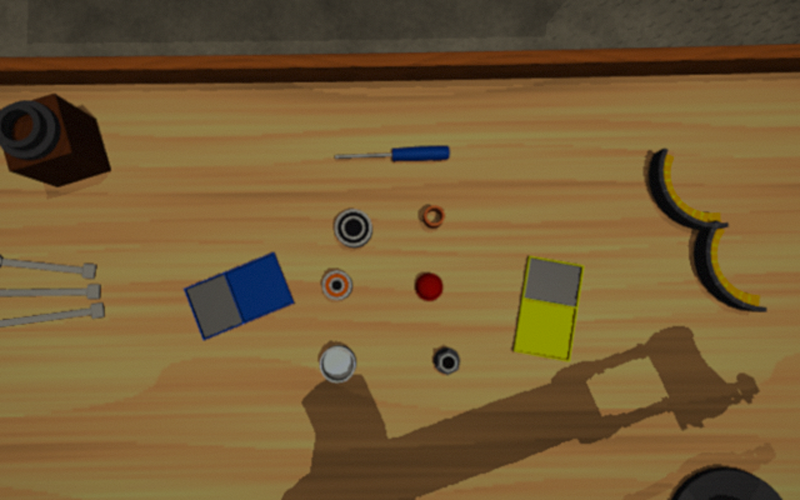

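View pics/s0.png

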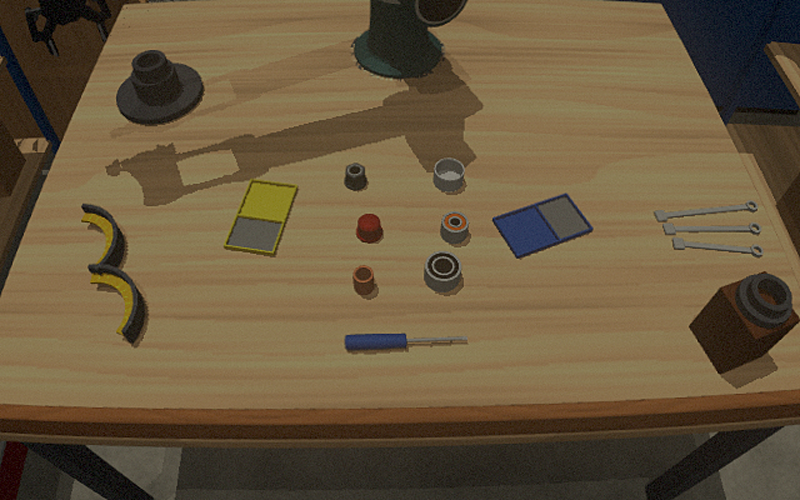

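The top view shows, in 800x500 pixels, the large bearing (353,228), small bearing (337,285), tin (338,363), sleeve (432,216), cap (429,287), nut (447,361), blue tray about (239,296) and yellow tray about (547,308). I'll take enlarged crops next.

```bash
python3 - <<'E'
from h import *
im=np.load("pics/t0.npy")
def grid(c,s,f):
    a=cv2.resize(im[c[1]:c[3],c[0]:c[2]],None,fx=s,fy=s,interpolation=cv2.INTER_CUBIC)
    a=cv2.convertScaleAbs(a,alpha=1.5)
    for x in range(-(-c[0]//10)*10,c[2],10):
        cv2.line(a,((x-c[0])*s,0),((x-c[0])*s,6),(255,255,255),1); cv2.putText(a,str(x),((x-c[0])*s,16),0,.35,(255,255,255),1)
    for y in range(-(-c[1]//10)*10,c[3],10):
        cv2.line(a,(0,(y-c[1])*s),(6,(y-c[1])*s),(255,255,255),1); cv2.putText(a,str(y),(7,(y-c[1])*s+4),0,.35,(255,255,255),1)
    return a
cv2.imwrite("pics/c1.png",grid((250,160,380,310),4,""))
A=grid((140,195,240,295),4,"");B=grid((395,195,495,295),4,"")
cv2.imwrite("pics/c2.png",np.hstack([A,B]))
E
```

```text
(no output)
```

View pics/c1.png

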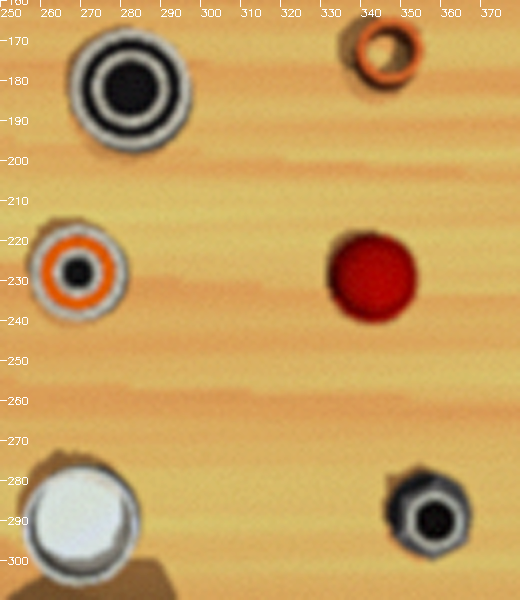

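View pics/c2.png

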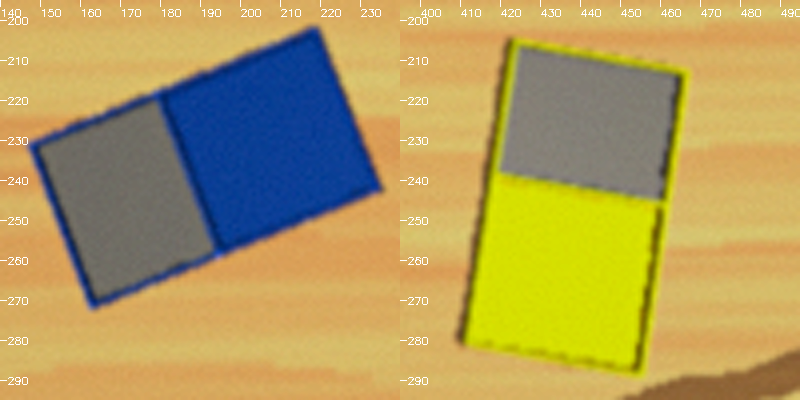

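```bash
python3 - <<'E'
from h import *
# top-face centres
r=p2w("top",[(282.5,181.8),(269.3,227.8),(358.5,290),(343.2,229.2),(345.8,172.5),(270,291)],[.037,.037,.035,.03,.042,.035])
print(r.round(4))
T={}
for n,c in dict(blue=[(147.5,231.25),(219.5,202),(235.5,242.5),(163.25,272)],yellow=[(422.5,204.5),(467.5,213),(455.5,288.5),(410,281.25)]).items():
    p=p2w("top",c,.01)[:,:2]; print(n,p.round(4).tolist(),"c",p.mean(0).round(4),[np.linalg.norm(p[i]-p[i-1]).round(4) for i in range(4)],
     [np.degrees(np.arctan2(*(p[i]-p[i-1])[::-1])).round(1) for i in range(4)])
im=np.load("pics/t0.npy"); s=np.load("pics/s0.npy")
g=lambda a,c,k:cv2.convertScaleAbs(cv2.resize(a[c[1]:c[3],c[0]:c[2]],None,fx=k,fy=k,interpolation=cv2.INTER_CUBIC),alpha=2)
cv2.imwrite("pics/c3.png",np.hstack([g(im,(342,270,374,302),12),g(s,(268,124,300,156),12)]))
cv2.imwrite("pics/c4.png",g(s,(265,120,385,245),4))
print(w2p("scene",np.vstack([r[:4]])).round(1))
E
```

```text
[[ 0.6561  0.0593  0.037 ]
 [ 0.5594  0.0879  0.037 ]
 [ 0.4283 -0.0961  0.035 ]
 [ 0.5544 -0.0674  0.03  ]
 [ 0.6732 -0.0744  0.042 ]
 [ 0.4286  0.0874  0.035 ]]
blue [[0.5565, 0.3523], [0.6174, 0.1978], [0.5296, 0.1632], [0.4692, 0.3172]] c [0.5432 0.2576] [np.float64(0.0941), np.float64(0.166), np.float64(0.0944), np.float64(0.1654)] [np.float64(21.9), np.float64(-68.5), np.float64(-158.4), np.float64(111.4)]
yellow [[0.6057, -0.2406], [0.5861, -0.3361], [0.4264, -0.3036], [0.4426, -0.2082]] c [ 0.5152 -0.2721] [np.float64(0.1663), np.float64(0.0975), np.float64(0.1629), np.float64(0.0968)] [np.float64(-11.2), np.float64(-101.6), np.float64(168.5), np.float64(80.4)]
[[353.8 211.4]
 [363.4 176. ]
 [283.3 134.7]
 [295.  176.8]]
```

View pics/c3.png

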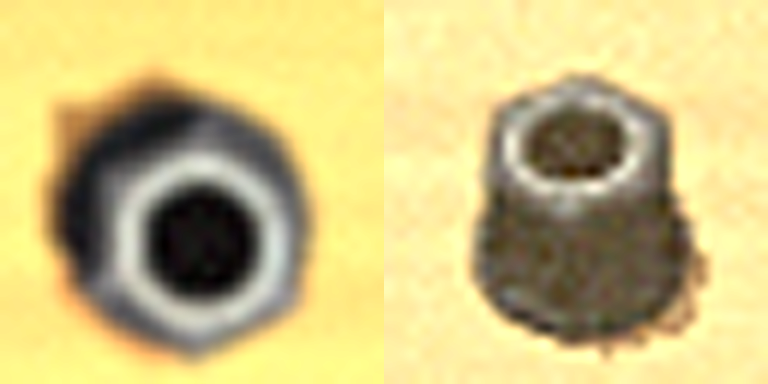

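View pics/c4.png

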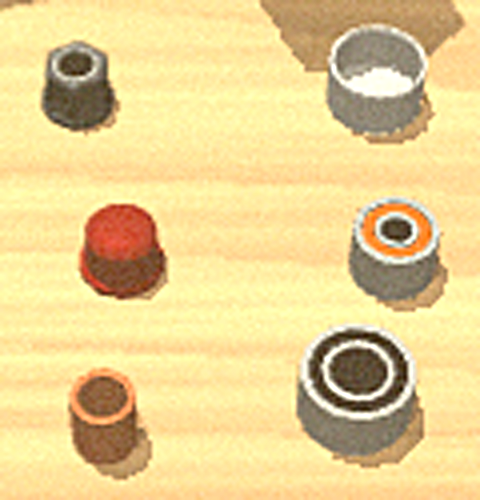

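Measured: hub nut ring at (358,290), its hexagon vertices pointing along world x (flats face ±y, hence also at ±30°); both cameras agree within 1–2 mm on part centres. Tray sizes measure 166x94 and 165x97 mm, as they should. Turning the wrist first while lowering.

jog_arm(turn=[[0,0,-0.118],[0,0,-0.118],[0,0,-0.118],[0,0,-0.118],[0,0,-0.118],[0,0,-0.118],[0,0,-0.118],[0,0,-0.118],[0,0,-0.118],[0,0,-0.118],[0,0,-0.118],[0,0,-0.118],[0,0,-0.118],[0,0,-0.118],[0,0,0]], delta_pos=[[0,0,0.007],[0,0,0.007],[0,0,0.007],[0,0,0.007],[0,0,0.007],[0,0,0.007],[0,0,0.007],[0,0,0.007],[0,0,0.007],[0,0,0.007],[0,0,0.007],[0,0,0.007],[0,0,0.007],[0,0,0.007],[0,0,0]], gripper=[0.085,0.085,0.085,0.085,0.085,0.085,0.085,0.085,0.085,0.085,0.085,0.085,0.085,0.085,0.085], grip_force=40)

```text
time: 1.35
tool_pos: [0.2903, -0.6074, 0.1307]
tcp_rot: [-1.561, -2.723, -0.004]
wrist_force: [0.5, -0.2, 0.1]
width: 0.994
grip_force: 0.0
```

```bash
cat >> h.py <<'E'
from scipy.spatial.transform import Rotation as Ro
def d(xyz,psi=None):
    s=read_state(); R=Ro.from_rotvec(s["tcp_rot"]).as_matrix()
    ps=np.degrees(np.arctan2(R[1,1],R[0,1]))
    print("t %.2f"%s["time"],"tcp",s["tool_pos"].round(4),"psi %.1f tilt %.2f"%(ps,np.degrees(np.arccos(-R[2,2]))),"F",s["wrist_force"].round(1),"w %.3f grip %.1f"%(s["width"],s["grip_force"]),"q1,q6",s["q"][[0,5]].round(2))
    print(" delta tool",(R.T@(np.array(xyz)-s["tool_pos"])).round(4))
E
python3 - <<'E'
from h import *
d((.657,.060,.13))
r=p2w("top",[(282.1,181.4),(268.9,227.4),(358.3,289.7),(342.7,228.9)],[.037,.036,.035,.003]); print(r.round(4))
for yaw in (-5,0,5):
    a=np.radians(yaw+np.array([0,60,120,180,240,300])); X=np.c_[.429+.0208*np.cos(a),-.0953+.0208*np.sin(a),np.full(6,.034)]
    print(yaw,((w2p("top",X)-[342,270]+.46)*12).round().astype(int).tolist(),((w2p("scene",X)-[268,124]+.46)*12).round().astype(int).tolist())
print(((w2p("scene",[r[3],r[3]+[0,0,.033]])-[265,120]+.4)*4).round())
E
```

```text
t 1.35 tcp [ 0.2903 -0.6074  0.1307] psi 30.4 tilt 0.25 F [ 0.5 -0.2  0.1] w 0.994 grip 0.0 q1,q6 [-1.16 -1.69]
 delta tool [0.3906 0.6537 0.0027]
[[ 0.6569  0.0602  0.037 ]
 [ 0.5602  0.0888  0.036 ]
 [ 0.4289 -0.0957  0.035 ]
 [ 0.5557 -0.0681  0.003 ]]
-5 [[206, 119], [98, 172], [90, 294], [191, 363], [299, 310], [306, 188]] [[182, 217], [277, 183], [287, 108], [204, 66], [110, 98], [98, 173]]
0 [[195, 119], [93, 181], [95, 303], [201, 363], [304, 301], [301, 178]] [[191, 217], [282, 178], [283, 102], [195, 66], [105, 104], [102, 179]]
5 [[185, 119], [88, 190], [101, 312], [212, 362], [309, 291], [295, 169]] [[200, 216], [286, 172], [278, 97], [186, 66], [101, 110], [107, 185]]
[[121. 259.]
 [120. 224.]]
```

jog_arm(turn=[[0,0,0],[0,0,0],[0,0,0],[0,0,0],[0,0,0],[0,0,0],[0,0,0],[0,0,0],[0,0,0],[0,0,0],[0,0,0],[0,0,0],[0,0,0],[0,0,0],[0,0,0],[0,0,0],[0,0,0],[0,0,0],[0,0,0],[0,0,0]], delta_pos=[[0.0195,0.0327,0],[0.0195,0.0327,0],[0.0195,0.0327,0],[0.0195,0.0327,0],[0.0195,0.0327,0],[0.0195,0.0327,0],[0.0195,0.0327,0],[0.0195,0.0327,0],[0.0195,0.0327,0],[0.0195,0.0327,0],[0.0195,0.0327,0],[0.0195,0.0327,0],[0.0195,0.0327,0],[0.0195,0.0327,0],[0.0195,0.0327,0],[0.0195,0.0327,0],[0.0195,0.0327,0],[0.0195,0.0327,0],[0.0195,0.0327,0],[0.0195,0.0327,0]], gripper=[0.085,0.085,0.085,0.085,0.085,0.085,0.085,0.085,0.085,0.085,0.085,0.085,0.085,0.085,0.085,0.085,0.085,0.085,0.085,0.085])

```text
time: 3.02
tool_pos: [0.6608, 0.0588, 0.1335]
tcp_rot: [1.571, 2.72, -0.0]
wrist_force: [-0.6, -1.5, 0.4]
width: 1.0
grip_force: 0.0
```

jog_arm(turn=[[0,0,0],[0,0,0]], delta_pos=[[0,0,0],[0,0,0]], gripper=[0.085,0.085])

```text
time: 3.18
tool_pos: [0.6608, 0.059, 0.1332]
tcp_rot: [1.565, 2.724, -0.0]
wrist_force: [-0.6, -0.6, -0.2]
width: 0.997
grip_force: 0.0
```

```bash
python3 -c "
from h import *
d((.657,.060,.005))"
```

```text
t 3.18 tcp [0.6608 0.059  0.1332] psi 30.2 tilt 0.01 F [-0.6 -0.6 -0.2] w 0.997 grip 0.0 q1,q6 [ 0.05 -0.48]
 delta tool [ 0.0027 -0.0027  0.1282]
```

jog_arm(turn=[[0,0,0],[0,0,0],[0,0,0],[0,0,0],[0,0,0],[0,0,0],[0,0,0],[0,0,0],[0,0,0]], delta_pos=[[0.0027,-0.0027,0.02],[0,0,0.02],[0,0,0.02],[0,0,0.02],[0,0,0.016],[0,0,0.012],[0,0,0.01],[0,0,0.01],[0,0,0]], gripper=[0.085,0.085,0.085,0.085,0.085,0.085,0.085,0.085,0.085])

```text
time: 3.93
tool_pos: [0.6549, 0.0573, 0.0033]
tcp_rot: [-1.566, -2.72, 0.003]
wrist_force: [-0.8, 0.5, 0.7]
width: 0.993
grip_force: 0.0
```

jog_arm(turn=[[0,0,0],[0,0,0],[0,0,0],[0,0,0],[0,0,0],[0,0,0],[0,0,0],[0,0,0]], delta_pos=[[0,0,0],[0,0,0],[0,0,0],[0,0,0],[0,0,0],[0,0,0],[0,0,0],[0,0,0]], gripper=[0.06,0.06,0.06,0.06,0.06,0.06,0.06,0.06], grip_force=40)

```text
time: 4.6
tool_pos: [0.6577, 0.0581, 0.0066]
tcp_rot: [1.565, 2.722, 0.002]
wrist_force: [1.5, 0.3, 5.5]
width: 0.739
grip_force: 46.1
```

```bash
python3 -c "
from h import *
d((.657,.060,.005))"
```

```text
t 4.60 tcp [0.6577 0.0581 0.0066] psi 30.2 tilt 0.15 F [1.5 0.3 5.5] w 0.739 grip 46.1 q1,q6 [ 0.05 -0.48]
 delta tool [0.002  0.0003 0.0016]
```

jog_arm(turn=[[0,0,0],[0,0,0],[0,0,0],[0,0,0],[0,0,0],[0,0,0],[0,0,0],[0,0,0]], delta_pos=[[0,0,-0.005],[0,0,-0.01],[0,0,-0.015],[0,0,-0.02],[0,0,-0.02],[0,0,-0.02],[0,0,-0.01],[0,0,0]], gripper=[0.06,0.06,0.06,0.06,0.06,0.06,0.06,0.06])

```text
time: 5.27
tool_pos: [0.6586, 0.0581, 0.1093]
tcp_rot: [1.564, 2.719, 0.005]
wrist_force: [1.5, 0.3, -4.9]
width: 0.737
grip_force: 45.5
```

```bash
python3 -c "
from h import *
d((.5574,.2245,.10))"
```

```text
t 5.27 tcp [0.6586 0.0581 0.1093] psi 30.2 tilt 0.34 F [ 1.5  0.3 -4.9] w 0.737 grip 45.5 q1,q6 [ 0.05 -0.48]
 delta tool [ 0.1948 -0.0038  0.0087]
```

jog_arm(turn=[[0,0,0],[0,0,0],[0,0,0],[0,0,0],[0,0,0],[0,0,0],[0,0,0],[0,0,0],[0,0,0],[0,0,0]], delta_pos=[[0.014,-0.0004,0],[0.026,-0.0006,0],[0.031,-0.0006,0],[0.031,-0.0006,0],[0.031,-0.0006,0],[0.031,-0.0006,0],[0.02,-0.0004,0],[0.0108,0,0],[0,0,0],[0,0,0]], gripper=[0.06,0.06,0.06,0.06,0.06,0.06,0.06,0.06,0.06,0.06])

```text
time: 6.1
tool_pos: [0.5543, 0.2244, 0.1042]
tcp_rot: [-1.564, -2.724, 0.003]
wrist_force: [0.7, -0.4, -4.7]
width: 0.736
grip_force: 45.4
```

```bash
python3 -c "
from h import *
d((.5574,.2245,.012))
save('top','t1',(140,160,260,280),4)"
```

```text
t 6.10 tcp [0.5543 0.2244 0.1042] psi 30.3 tilt 0.11 F [ 0.7 -0.4 -4.7] w 0.736 grip 45.4 q1,q6 [ 0.34 -0.18]
 delta tool [-0.0014  0.0029  0.0922]
```

View pics/t1.png

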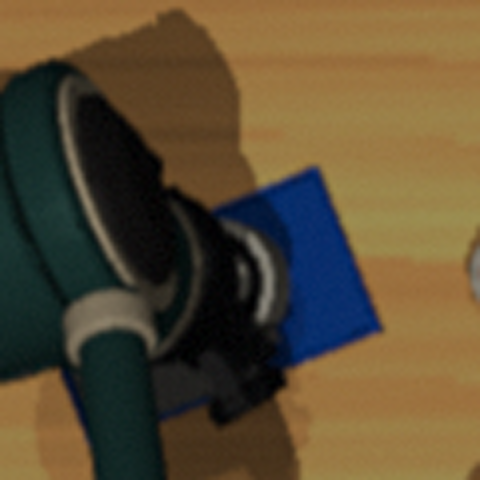

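The picture shows the bearing in the gripper over the blue tray near (270,280) in the crop. Lowering.

jog_arm(turn=[[0,0,0],[0,0,0],[0,0,0],[0,0,0],[0,0,0],[0,0,0],[0,0,0],[0,0,0],[0,0,0],[0,0,0],[0,0,0]], delta_pos=[[-0.001,0.002,0.02],[0,0,0.02],[0,0,0.02],[0,0,0.015],[0,0,0.008],[0,0,0.003],[0,0,0.003],[0,0,0.002],[0,0,0.002],[0,0,0.001],[0,0,0]], gripper=[0.06,0.06,0.06,0.06,0.06,0.06,0.06,0.06,0.06,0.06,0.06])

```text
time: 7.07
tool_pos: [0.5579, 0.2248, 0.0119]
tcp_rot: [1.566, 2.723, 0.001]
wrist_force: [-0.0, 0.4, -4.1]
width: 0.735
grip_force: 45.3
```

jog_arm(turn=[[0,0,0],[0,0,0],[0,0,0]], delta_pos=[[0,0,0.001],[0,0,0.001],[0,0,0.0005]], gripper=[0.06,0.06,0.06])

```text
time: 7.32
tool_pos: [0.5578, 0.2248, 0.0095]
tcp_rot: [1.566, 2.723, 0.001]
wrist_force: [-2.9, -1.3, 3.3]
width: 0.734
grip_force: 46.1
```

jog_arm(turn=[[0,0,0],[0,0,0],[0,0,0],[0,0,0],[0,0,0]], delta_pos=[[0,0,0],[0,0,0],[0,0,0],[0,0,0],[0,0,0]], gripper=[0.085,0.085,0.085,0.085,0.085], grip_force=20)

```text
time: 7.73
tool_pos: [0.5578, 0.2247, 0.0091]
tcp_rot: [1.566, 2.723, 0.001]
wrist_force: [-0.3, 0.4, -0.3]
width: 0.992
grip_force: 0.0
```

jog_arm(turn=[[0,0,0],[0,0,0],[0,0,0],[0,0,0],[0,0,0],[0,0,0],[0,0,0]], delta_pos=[[0,0,-0.005],[0,0,-0.015],[0,0,-0.02],[0,0,-0.02],[0,0,-0.02],[0,0,-0.02],[0,0,0]], gripper=[0.085,0.085,0.085,0.085,0.085,0.085,0.085])

```text
time: 8.32
tool_pos: [0.5608, 0.2258, 0.1142]
tcp_rot: [1.563, 2.718, 0.01]
wrist_force: [0.2, -0.5, 1.4]
width: 0.995
grip_force: 0.0
```

```bash
python3 -c "
from h import *
d((.4289,-.0957,.11))"
```

```text
t 8.32 tcp [0.5608 0.2258 0.1142] psi 30.2 tilt 0.50 F [ 0.2 -0.5  1.4] w 0.995 grip 0.0 q1,q6 [ 0.34 -0.19]
 delta tool [-0.2115 -0.2757  0.0022]
```

jog_arm(turn=[[0,0,0],[0,0,0],[0,0,0],[0,0,0],[0,0,0],[0,0,0],[0,0,0],[0,0,0],[0,0,0],[0,0,0],[0,0,0],[0,0,0.025],[0,0,0]], delta_pos=[[-0.015,-0.0197,0],[-0.0215,-0.028,0],[-0.0215,-0.028,0],[-0.0215,-0.028,0],[-0.0215,-0.028,0],[-0.0215,-0.028,0],[-0.0215,-0.028,0],[-0.0215,-0.028,0],[-0.0215,-0.028,0],[-0.015,-0.02,0],[-0.0095,-0.012,0],[0,0,0],[0,0,0]], gripper=[0.085,0.085,0.085,0.085,0.085,0.085,0.085,0.085,0.085,0.085,0.085,0.085,0.085], grip_force=40)

```text
time: 9.4
tool_pos: [0.4248, -0.0978, 0.1084]
tcp_rot: [-1.604, -2.701, 0.0]
wrist_force: [1.3, 0.5, -1.0]
width: 0.999
grip_force: 0.0
```

```bash
python3 -c "
from h import *
d((.4289,-.0957,.008))"
```

```text
t 9.40 tcp [ 0.4248 -0.0978  0.1084] psi 28.6 tilt 0.02 F [ 1.3  0.5 -1. ] w 0.999 grip 0.0 q1,q6 [-0.28 -0.78]
 delta tool [-0.0002  0.0047  0.1004]
```

jog_arm(turn=[[0,0,0],[0,0,0],[0,0,0],[0,0,0],[0,0,0],[0,0,0]], delta_pos=[[0,0.003,0.015],[0,0,0.02],[0,0,0.015],[0,0,0.01],[0,0,0],[0,0,0]], gripper=[0.085,0.085,0.085,0.085,0.085,0.085])

```text
time: 9.9
tool_pos: [0.4277, -0.095, 0.0483]
tcp_rot: [-1.598, -2.703, 0.001]
wrist_force: [0.1, -0.7, 0.2]
width: 0.997
grip_force: 0.0
```

```bash
python3 -c "
from h import *
d((.4289,-.0957,.008))"
```

```text
t 9.90 tcp [ 0.4277 -0.095   0.0483] psi 28.8 tilt 0.10 F [ 0.1 -0.7  0.2] w 0.997 grip 0.0 q1,q6 [-0.28 -0.78]
 delta tool [-0.0013  0.0008  0.0403]
```

jog_arm(turn=[[0,0,0],[0,0,0],[0,0,0],[0,0,0],[0,0,0],[0,0,0],[0,0,0],[0,0,0],[0,0,0],[0,0,0],[0,0,0],[0,0,0],[0,0,0],[0,0,0],[0,0,0]], delta_pos=[[-0.001,0,0.015],[0,0,0.015],[0,0,0.008],[0,0,0.003],[0,0,0],[0,0,0],[0,0,0],[0,0,0],[0,0,0],[0,0,0],[0,0,0],[0,0,0],[0,0,0],[0,0,0],[0,0,0]], gripper=[0.085,0.085,0.085,0.085,0.085,0.033,0.033,0.033,0.033,0.033,0.033,0.033,0.033,0.033,0.033])

```text
time: 11.15
tool_pos: [0.4293, -0.0965, 0.0087]
tcp_rot: [1.6, 2.703, 0.0]
wrist_force: [-0.3, 0.6, 5.7]
width: 0.424
grip_force: 40.1
```

```bash
python3 -c "
from h import *
d((.4289,-.0957,.008))"
```

```text
t 11.15 tcp [ 0.4293 -0.0965  0.0087] psi 28.8 tilt 0.06 F [-0.3  0.6  5.7] w 0.424 grip 40.1 q1,q6 [-0.28 -0.78]
 delta tool [0.0009 0.0001 0.0007]
```

jog_arm(turn=[[0,0,0],[0,0,0],[0,0,0],[0,0,0],[0,0,0],[0,0,0],[0,0,0],[0,0,0]], delta_pos=[[0,0,-0.005],[0,0,-0.01],[0,0,-0.015],[0,0,-0.02],[0,0,-0.02],[0,0,-0.02],[0,0,-0.01],[0,0,0]], gripper=[0.033,0.033,0.033,0.033,0.033,0.033,0.033,0.033])

```text
time: 11.82
tool_pos: [0.4308, -0.097, 0.1108]
tcp_rot: [1.597, 2.699, 0.002]
wrist_force: [1.5, -0.4, -1.1]
width: 0.42
grip_force: 40.4
```

```bash
python3 -c "
from h import *
d((.5273,.3008,.11))"
```

```text
t 11.82 tcp [ 0.4308 -0.097   0.1108] psi 28.8 tilt 0.34 F [ 1.5 -0.4 -1.1] w 0.420 grip 40.4 q1,q6 [-0.28 -0.78]
 delta tool [0.3023 0.276  0.0007]
```

jog_arm(turn=[[0,0,0],[0,0,0],[0,0,0],[0,0,0],[0,0,0],[0,0,0],[0,0,0],[0,0,0],[0,0,0],[0,0,0],[0,0,0],[0,0,0],[0,0,0],[0,0,0],[0,0,0],[0,0,0]], delta_pos=[[0.014,0.0128,0],[0.0245,0.0224,0],[0.0245,0.0224,0],[0.0245,0.0224,0],[0.0245,0.0224,0],[0.0245,0.0224,0],[0.0245,0.0224,0],[0.0245,0.0224,0],[0.0245,0.0224,0],[0.0245,0.0224,0],[0.0245,0.0224,0],[0.0245,0.0224,0],[0.0125,0.0115,0],[0.0063,0.0053,0],[0,0,0],[0,0,0]], gripper=[0.033,0.033,0.033,0.033,0.033,0.033,0.033,0.033,0.033,0.033,0.033,0.033,0.033,0.033,0.033,0.033])

```text
time: 13.15
tool_pos: [0.5242, 0.3004, 0.1067]
tcp_rot: [-1.599, -2.703, 0.004]
wrist_force: [-0.3, 0.3, -2.0]
width: 0.422
grip_force: 40.5
```

```bash
python3 -c "
from h import *
d((.5273,.3008,.0117))"
```

```text
t 13.15 tcp [0.5242 0.3004 0.1067] psi 28.8 tilt 0.16 F [-0.3  0.3 -2. ] w 0.422 grip 40.5 q1,q6 [ 0.48 -0.02]
 delta tool [-0.001   0.0032  0.095 ]
```

jog_arm(turn=[[0,0,0],[0,0,0],[0,0,0],[0,0,0],[0,0,0],[0,0,0],[0,0,0],[0,0,0],[0,0,0],[0,0,0],[0,0,0]], delta_pos=[[-0.001,0.002,0.02],[0,0,0.02],[0,0,0.02],[0,0,0.016],[0,0,0.008],[0,0,0.004],[0,0,0.002],[0,0,0.002],[0,0,0.001],[0,0,0.001],[0,0,0]], gripper=[0.033,0.033,0.033,0.033,0.033,0.033,0.033,0.033,0.033,0.033,0.033])

```text
time: 14.07
tool_pos: [0.5278, 0.3018, 0.0145]
tcp_rot: [1.6, 2.703, 0.002]
wrist_force: [0.2, 0.5, -1.1]
width: 0.421
grip_force: 40.5
```

jog_arm(turn=[[0,0,0],[0,0,0],[0,0,0]], delta_pos=[[0,0,0.001],[0,0,0.001],[0,0,0.0005]], gripper=[0.033,0.033,0.033])

```text
time: 14.32
tool_pos: [0.5275, 0.3018, 0.0117]
tcp_rot: [1.6, 2.704, 0.001]
wrist_force: [-1.8, -1.2, 4.7]
width: 0.416
grip_force: 41.1
```

jog_arm(turn=[[0,0,0],[0,0,0],[0,0,0],[0,0,0],[0,0,0],[0,0,0],[0,0,0],[0,0,0],[0,0,0]], delta_pos=[[0,0,0],[0,0,0],[0,0,0],[0,0,0],[0,0,0],[0,0,0],[0,0,0],[0,0,0],[0,0,0]], gripper=[0.06,0.06,0.06,0.06,0.085,0.085,0.085,0.085,0.085], grip_force=20)

```text
time: 15.07
tool_pos: [0.5273, 0.3015, 0.0113]
tcp_rot: [-1.6, -2.704, -0.0]
wrist_force: [0.2, 0.4, -1.0]
width: 0.996
grip_force: 0.0
```

jog_arm(turn=[[0,0,0],[0,0,0],[0,0,-0.111],[0,0,-0.111],[0,0,-0.111],[0,0,-0.111],[0,0,-0.111],[0,0,-0.111],[0,0,-0.111],[0,0,-0.111],[0,0,0]], delta_pos=[[0,0,-0.005],[0,0,-0.02],[0,0,-0.02],[0,0,-0.02],[0,0,-0.02],[0,0,-0.015],[0,0,0],[0,0,0],[0,0,0],[0,0,0],[0,0,0]], gripper=[0.085,0.085,0.085,0.085,0.085,0.085,0.085,0.085,0.085,0.085,0.085])

```text
time: 15.98
tool_pos: [0.5274, 0.3016, 0.1118]
tcp_rot: [0.279, 3.129, 0.0]
wrist_force: [-0.7, -0.4, 0.1]
width: 0.998
grip_force: 0.0
```

```bash
python3 -c "
from h import *
d((.5602,.0888,.11))"
```

```text
t 15.98 tcp [0.5274 0.3016 0.1118] psi 79.8 tilt 0.02 F [-0.7 -0.4  0.1] w 0.998 grip 0.0 q1,q6 [ 0.48 -0.91]
 delta tool [-0.07   -0.2036  0.0017]
```

jog_arm(turn=[[0,0,0],[0,0,0],[0,0,0],[0,0,0],[0,0,0],[0,0,0],[0,0,0],[0,0,0],[0,0,0],[0,0,0]], delta_pos=[[-0.006,-0.0175,0],[-0.0105,-0.0305,0],[-0.0105,-0.0305,0],[-0.0105,-0.0305,0],[-0.0105,-0.0305,0],[-0.0105,-0.0305,0],[-0.0075,-0.022,0],[-0.004,-0.0116,0],[0,0,0],[0,0,0]], gripper=[0.085,0.085,0.085,0.085,0.085,0.085,0.085,0.085,0.085,0.085], grip_force=40)

```text
time: 16.82
tool_pos: [0.5597, 0.0887, 0.1114]
tcp_rot: [0.288, 3.128, 0.001]
wrist_force: [0.1, 0.9, 0.2]
width: 0.997
grip_force: 0.0
```

```bash
python3 -c "
from h import *
d((.5602,.0888,.006))
save('top','t2',(140,180,300,300),4)"
```

```text
t 16.82 tcp [0.5597 0.0887 0.1114] psi 79.5 tilt 0.04 F [0.1 0.9 0.2] w 0.997 grip 0.0 q1,q6 [ 0.11 -1.27]
 delta tool [-5.000e-04  1.000e-04  1.054e-01]
```

View pics/t2.png

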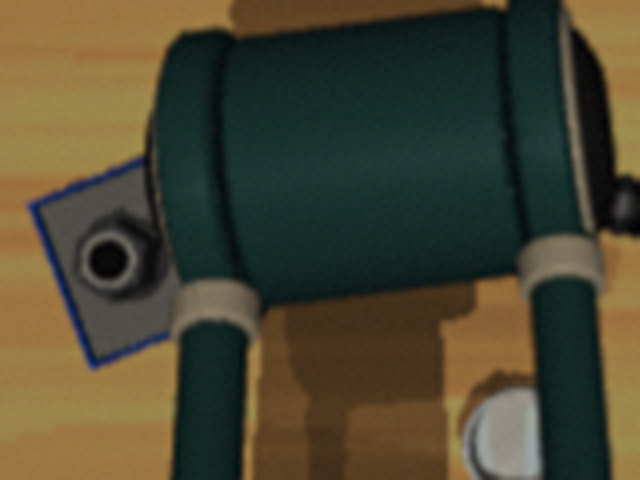

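The nut stands flat in the narrow bay (crop pixel (110,260)); the large bearing is hidden by the arm. On to the small bearing.

jog_arm(turn=[[0,0,0],[0,0,0],[0,0,0],[0,0,0],[0,0,0],[0,0,0],[0,0,0],[0,0,0],[0,0,0],[0,0,0],[0,0,0],[0,0,0],[0,0,0],[0,0,0],[0,0,0],[0,0,0],[0,0,0],[0,0,0]], delta_pos=[[0,0,0.015],[0,0,0.02],[0,0,0.02],[0,0,0.02],[0,0,0.015],[0,0,0.01],[0,0,0.005],[0,0,0],[0,0,0],[0,0,0],[0,0,0],[0,0,0],[0,0,0],[0,0,0],[0,0,0],[0,0,0],[0,0,0],[0,0,0]], gripper=[0.085,0.085,0.085,0.085,0.085,0.085,0.085,0.085,0.085,0.046,0.046,0.046,0.046,0.046,0.046,0.046,0.046,0.046])

```text
time: 18.37
tool_pos: [0.5607, 0.0889, 0.0076]
tcp_rot: [0.284, 3.127, 0.001]
wrist_force: [-1.8, 1.2, 7.1]
width: 0.568
grip_force: 42.1
```

jog_arm(turn=[[0,0,0],[0,0,0],[0,0,0],[0,0,0],[0,0,0],[0,0,0],[0,0,0],[0,0,0]], delta_pos=[[0,0,-0.005],[0,0,-0.01],[0,0,-0.015],[0,0,-0.02],[0,0,-0.02],[0,0,-0.02],[0,0,-0.01],[0,0,0]], gripper=[0.046,0.046,0.046,0.046,0.046,0.046,0.046,0.046])

```text
time: 19.03
tool_pos: [0.5616, 0.0888, 0.1094]
tcp_rot: [0.283, 3.124, 0.002]
wrist_force: [0.1, -0.5, -2.6]
width: 0.576
grip_force: 41.9
```

```bash
python3 -c "
from h import *
d((.4802,-.2641,.11))"
```

```text
t 19.03 tcp [0.5616 0.0888 0.1094] psi 79.6 tilt 0.31 F [ 0.1 -0.5 -2.6] w 0.576 grip 41.9 q1,q6 [ 0.11 -1.28]
 delta tool [ 0.0166 -0.3618 -0.0013]
```

jog_arm(turn=[[0,0,0],[0,0,0],[0,0,0],[0,0,0],[0,0,0],[0,0,0],[0,0,0],[0,0,0],[0,0,0],[0,0,0],[0,0,0],[0,0,0],[0,0,0],[0,0,0]], delta_pos=[[0.0007,-0.018,0],[0.0016,-0.034,0],[0.0016,-0.034,0],[0.0016,-0.034,0],[0.0016,-0.034,0],[0.0016,-0.034,0],[0.0016,-0.034,0],[0.0016,-0.034,0],[0.0016,-0.034,0],[0.0016,-0.034,0],[0.001,-0.025,0],[0.0005,-0.0128,0],[0,0,0],[0,0,0]], gripper=[0.046,0.046,0.046,0.046,0.046,0.046,0.046,0.046,0.046,0.046,0.046,0.046,0.046,0.046])

```text
time: 20.2
tool_pos: [0.4773, -0.2638, 0.1051]
tcp_rot: [-0.286, -3.127, -0.003]
wrist_force: [-0.0, -0.0, -3.3]
width: 0.574
grip_force: 42.3
```

```bash
python3 -c "
from h import *
d((.4802,-.2641,.0106))
save('top','t3',(140,160,380,310),3)"
```

```text
t 20.20 tcp [ 0.4773 -0.2638  0.1051] psi 79.5 tilt 0.14 F [-0.  -0.  -3.3] w 0.574 grip 42.3 q1,q6 [-0.55 -1.94]
 delta tool [-0.003   0.0001  0.0945]
```

View pics/t3.png

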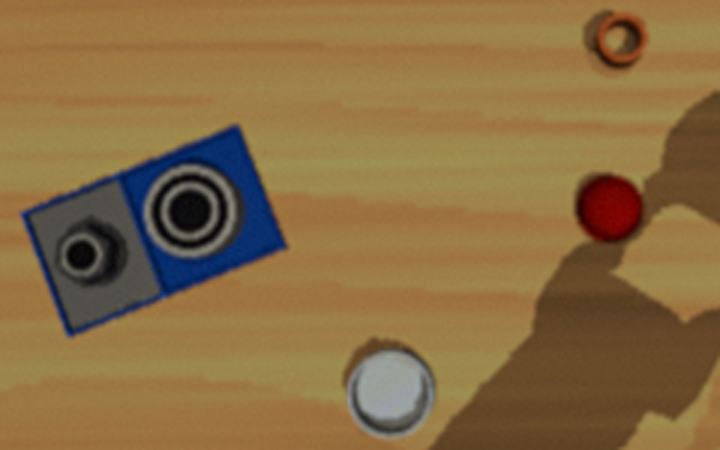

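Blue tray shows the bearing at crop (190,210) and the nut at (80,255), each inside its bay; I check numerically while continuing.

jog_arm(turn=[[0,0,0],[0,0,0],[0,0,0],[0,0,0],[0,0,0],[0,0,0],[0,0,0],[0,0,0],[0,0,0],[0,0,0],[0,0,0]], delta_pos=[[-0.002,0,0.02],[0,0,0.02],[0,0,0.02],[0,0,0.016],[0,0,0.008],[0,0,0.003],[0,0,0.002],[0,0,0.002],[0,0,0.001],[0,0,0.001],[0,0,0]], gripper=[0.046,0.046,0.046,0.046,0.046,0.046,0.046,0.046,0.046,0.046,0.046])

```text
time: 21.17
tool_pos: [0.4807, -0.2649, 0.0139]
tcp_rot: [0.284, 3.128, -0.001]
wrist_force: [-1.1, 0.2, -3.2]
width: 0.574
grip_force: 42.4
```

```bash
python3 -c "
from h import *
p=p2w('top',[(202.9,229.6),(166.3,244.7)],[.04,.038])[:,:2]
a=np.radians(111.5);c=np.array([.544,.2585]);R=np.array([[np.cos(a),np.sin(a)],[-np.sin(a),np.cos(a)]])
print(p.round(4),((p-c)@R.T).round(4))
d((.4802,-.2641,.0106))"
```

```text
[[0.5575 0.2263]
 [0.5273 0.3028]] [[-0.0349 -0.0008]
 [ 0.0473 -0.0007]]
t 21.17 tcp [ 0.4807 -0.2649  0.0139] psi 79.6 tilt 0.07 F [-1.1  0.2 -3.2] w 0.574 grip 42.4 q1,q6 [-0.55 -1.94]
 delta tool [0.0006 0.0007 0.0033]
```

Blue kit is centred within 2 mm. Setting the small bearing down.

jog_arm(turn=[[0,0,0],[0,0,0],[0,0,0]], delta_pos=[[0,0,0.001],[0,0,0.001],[0,0,0.0005]], gripper=[0.046,0.046,0.046])

```text
time: 21.42
tool_pos: [0.4802, -0.2647, 0.0109]
tcp_rot: [0.284, 3.128, -0.0]
wrist_force: [-0.4, -0.0, -2.8]
width: 0.571
grip_force: 42.4
```

jog_arm(turn=[[0,0,0],[0,0,0]], delta_pos=[[0,0,0.0007],[0,0,0.0003]], gripper=[0.046,0.046])

```text
time: 21.58
tool_pos: [0.4801, -0.2647, 0.0106]
tcp_rot: [-0.284, -3.128, -0.0]
wrist_force: [-3.6, 1.7, 6.7]
width: 0.569
grip_force: 43.2
```

jog_arm(turn=[[0,0,0],[0,0,0],[0,0,0],[0,0,0],[0,0,0],[0,0,0],[0,0,0]], delta_pos=[[0,0,0],[0,0,0],[0,0,0],[0,0,0],[0,0,0],[0,0,0],[0,0,0]], gripper=[0.065,0.065,0.065,0.085,0.085,0.085,0.085], grip_force=20)

```text
time: 22.17
tool_pos: [0.4802, -0.2646, 0.0098]
tcp_rot: [0.284, 3.129, -0.0]
wrist_force: [0.3, 0.2, 0.1]
width: 0.994
grip_force: 0.0
```

jog_arm(turn=[[0,0,0],[0,0,0],[0,0,0],[0,0,0],[0,0,0],[0,0,0],[0,0,0],[0,0,0]], delta_pos=[[0,0,-0.005],[0,0,-0.015],[0,0,-0.02],[0,0,-0.02],[0,0,-0.02],[0,0,-0.02],[0,0,0],[0,0,0]], gripper=[0.085,0.085,0.085,0.085,0.085,0.085,0.085,0.085])

```text
time: 22.83
tool_pos: [0.4814, -0.2653, 0.1116]
tcp_rot: [0.283, 3.125, -0.003]
wrist_force: [0.2, 0.2, -0.5]
width: 0.998
grip_force: 0.0
```

```bash
python3 -c "
from h import *
d((.5557,-.0685,.11))"
```

```text
t 22.83 tcp [ 0.4814 -0.2653  0.1116] psi 79.6 tilt 0.22 F [ 0.2  0.2 -0.5] w 0.998 grip 0.0 q1,q6 [-0.55 -1.94]
 delta tool [-0.0377  0.207   0.0014]
```

jog_arm(turn=[[0,0,0],[0,0,0],[0,0,0],[0,0,0],[0,0,0],[0,0,0],[0,0,0],[0,0,0],[0,0,0],[0,0,0]], delta_pos=[[-0.003,0.0175,0],[-0.0057,0.031,0],[-0.0057,0.031,0],[-0.0057,0.031,0],[-0.0057,0.031,0],[-0.0057,0.031,0],[-0.004,0.0225,0],[-0.0022,0.012,0],[0,0,0],[0,0,0]], gripper=[0.085,0.085,0.085,0.085,0.085,0.085,0.085,0.085,0.085,0.085], grip_force=30)

```text
time: 23.67
tool_pos: [0.5537, -0.0676, 0.1087]
tcp_rot: [-0.281, -3.127, 0.001]
wrist_force: [0.3, 0.0, -0.2]
width: 0.995
grip_force: 0.0
```

```bash
python3 -c "
from h import *
d((.5557,-.0685,.006))"
```

```text
t 23.67 tcp [ 0.5537 -0.0676  0.1087] psi 79.7 tilt 0.12 F [ 0.3  0.  -0.2] w 0.995 grip 0.0 q1,q6 [-0.17 -1.56]
 delta tool [-0.0023 -0.0004  0.1027]
```

jog_arm(turn=[[0,0,0],[0,0,0],[0,0,0],[0,0,0],[0,0,0],[0,0,0],[0,0,0],[0,0,0],[0,0,0],[0,0,0],[0,0,0],[0,0,0],[0,0,0],[0,0,0],[0,0,0],[0,0,0],[0,0,0],[0,0,0]], delta_pos=[[-0.002,0,0.015],[0,0,0.02],[0,0,0.02],[0,0,0.02],[0,0,0.015],[0,0,0.008],[0,0,0.004],[0,0,0],[0,0,0],[0,0,0],[0,0,0],[0,0,0],[0,0,0],[0,0,0],[0,0,0],[0,0,0],[0,0,0],[0,0,0]], gripper=[0.085,0.085,0.085,0.085,0.085,0.085,0.085,0.085,0.085,0.039,0.039,0.039,0.039,0.039,0.039,0.039,0.039,0.039])

```text
time: 25.17
tool_pos: [0.5572, -0.0682, 0.0088]
tcp_rot: [0.283, 3.127, -0.0]
wrist_force: [-1.5, 0.4, 6.5]
width: 0.481
grip_force: 30.4
```

jog_arm(turn=[[0,0,0],[0,0,0],[0,0,0],[0,0,0],[0,0,0],[0,0,0],[0,0,0],[0,0,0],[0,0,0]], delta_pos=[[0,0,-0.005],[0,0,-0.01],[0,0,-0.015],[0,0,-0.02],[0,0,-0.02],[0,0,-0.02],[0,0,-0.01],[0,0,0],[0,0,0]], gripper=[0.039,0.039,0.039,0.039,0.039,0.039,0.039,0.039,0.039])

```text
time: 25.92
tool_pos: [0.5567, -0.0681, 0.1083]
tcp_rot: [0.283, 3.127, -0.0]
wrist_force: [0.5, 0.8, -0.8]
width: 0.481
grip_force: 30.5
```

```bash
python3 -c "
from h import *
d((.5606,-.2802,.11))"
```

```text
t 25.92 tcp [ 0.5567 -0.0681  0.1083] psi 79.6 tilt 0.07 F [ 0.5  0.8 -0.8] w 0.481 grip 30.5 q1,q6 [-0.17 -1.56]
 delta tool [-0.0419 -0.2079 -0.0017]
```

jog_arm(turn=[[0,0,0],[0,0,0],[0,0,0],[0,0,0],[0,0,0],[0,0,0],[0,0,0],[0,0,0],[0,0,0],[0,0,0],[0,0,0]], delta_pos=[[-0.0035,-0.0175,0],[-0.0062,-0.031,0],[-0.0062,-0.031,0],[-0.0062,-0.031,0],[-0.0062,-0.031,0],[-0.0062,-0.031,0],[-0.0046,-0.023,0],[-0.0025,-0.0125,0],[0,0,0],[0,0,0],[0,0,0]], gripper=[0.039,0.039,0.039,0.039,0.039,0.039,0.039,0.039,0.039,0.039,0.039])

```text
time: 26.83
tool_pos: [0.5593, -0.2787, 0.1066]
tcp_rot: [-0.283, -3.127, -0.002]
wrist_force: [-0.4, 0.1, -0.1]
width: 0.478
grip_force: 30.6
```

```bash
python3 -c "
from h import *
d((.5606,-.2802,.0118))"
```

```text
t 26.83 tcp [ 0.5593 -0.2787  0.1066] psi 79.7 tilt 0.15 F [-0.4  0.1 -0.1] w 0.478 grip 30.6 q1,q6 [-0.5  -1.89]
 delta tool [-0.0018 -0.0013  0.0948]
```

jog_arm(turn=[[0,0,0],[0,0,0],[0,0,0],[0,0,0],[0,0,0],[0,0,0],[0,0,0],[0,0,0],[0,0,0],[0,0,0],[0,0,0]], delta_pos=[[-0.001,-0.001,0.02],[0,0,0.02],[0,0,0.02],[0,0,0.016],[0,0,0.008],[0,0,0.003],[0,0,0.002],[0,0,0.002],[0,0,0.001],[0,0,0],[0,0,0]], gripper=[0.039,0.039,0.039,0.039,0.039,0.039,0.039,0.039,0.039,0.039,0.039])

```text
time: 27.75
tool_pos: [0.5614, -0.2817, 0.0167]
tcp_rot: [0.284, 3.127, -0.001]
wrist_force: [0.3, 1.0, -1.0]
width: 0.479
grip_force: 30.6
```

jog_arm(turn=[[0,0,0],[0,0,0],[0,0,0]], delta_pos=[[0,0,0.001],[0,0,0.001],[0,0,0]], gripper=[0.039,0.039,0.039])

```text
time: 28.0
tool_pos: [0.5607, -0.2814, 0.0138]
tcp_rot: [-0.284, -3.129, -0.0]
wrist_force: [-1.2, 0.6, -1.1]
width: 0.479
grip_force: 30.6
```

jog_arm(turn=[[0,0,0],[0,0,0],[0,0,0]], delta_pos=[[0,0,0.0008],[0,0,0.0007],[0,0,0]], gripper=[0.039,0.039,0.039])

```text
time: 28.25
tool_pos: [0.5606, -0.2813, 0.012]
tcp_rot: [-0.284, -3.128, -0.0]
wrist_force: [-0.7, 0.3, -0.8]
width: 0.479
grip_force: 30.6
```

jog_arm(turn=[[0,0,0],[0,0,0]], delta_pos=[[0,0,0.0007],[0,0,0]], gripper=[0.039,0.039])

```text
time: 28.42
tool_pos: [0.5607, -0.2814, 0.0118]
tcp_rot: [-0.284, -3.129, -0.0]
wrist_force: [-1.1, -0.6, 2.7]
width: 0.48
grip_force: 30.9
```

Contact; release and retreat.

jog_arm(turn=[[0,0,0],[0,0,0],[0,0,0],[0,0,0],[0,0,0],[0,0,0],[0,0,0],[0,0,0]], delta_pos=[[0,0,0],[0,0,0],[0,0,0],[0,0,0],[0,0,0],[0,0,0],[0,0,0],[0,0,0]], gripper=[0.06,0.06,0.06,0.06,0.085,0.085,0.085,0.085], grip_force=20)

```text
time: 29.08
tool_pos: [0.5608, -0.2813, 0.0116]
tcp_rot: [0.284, 3.129, 0.0]
wrist_force: [0.2, -0.4, -0.5]
width: 0.997
grip_force: 0.0
```

jog_arm(turn=[[0,0,0],[0,0,0],[0,0,0],[0,0,0],[0,0,0],[0,0,0],[0,0,0],[0,0,0],[0,0,0],[0,0,0],[0,0,0],[0,0,0],[0,0,0],[0,0,0],[0,0,0],[0,0,0],[0,0,0],[0,0,0]], delta_pos=[[0,0,-0.005],[0,0,-0.015],[0,0,-0.02],[0,0,-0.02],[0,0,-0.02],[0,0,-0.02],[0,0,-0.02],[0,-0.015,-0.015],[0,-0.03,0],[0,-0.03,0],[0,-0.03,0],[0,-0.03,0],[0,-0.03,0],[0,-0.03,0],[0,-0.03,0],[0,-0.02,0],[0,0,0],[0,0,0]], gripper=[0.085,0.085,0.085,0.085,0.085,0.085,0.085,0.085,0.085,0.085,0.085,0.085,0.085,0.085,0.085,0.085,0.085,0.085])

```text
time: 30.58
tool_pos: [0.5161, -0.5233, 0.1466]
tcp_rot: [0.287, 3.128, 0.001]
wrist_force: [0.1, 0.7, 0.4]
width: 0.996
grip_force: 0.0
```

```bash
python3 -c "
from h import *
d((.5,-.5,.13))
save('top','t4',s=1.25); save('scene','s4',(160,100,480,300),2.5)"
```

```text
t 30.58 tcp [ 0.5161 -0.5233  0.1466] psi 79.5 tilt 0.02 F [0.1 0.7 0.4] w 0.996 grip 0.0 q1,q6 [-0.83 -2.21]
 delta tool [0.0201 0.02   0.0166]
```

View pics/t4.png

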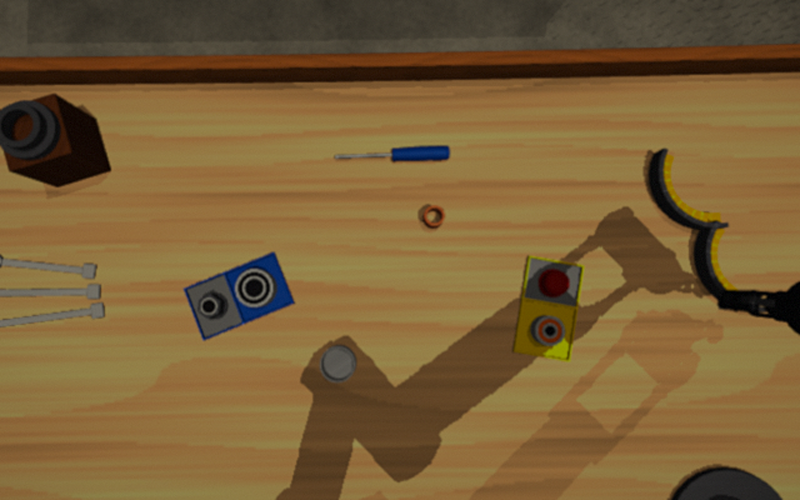

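View pics/s4.png

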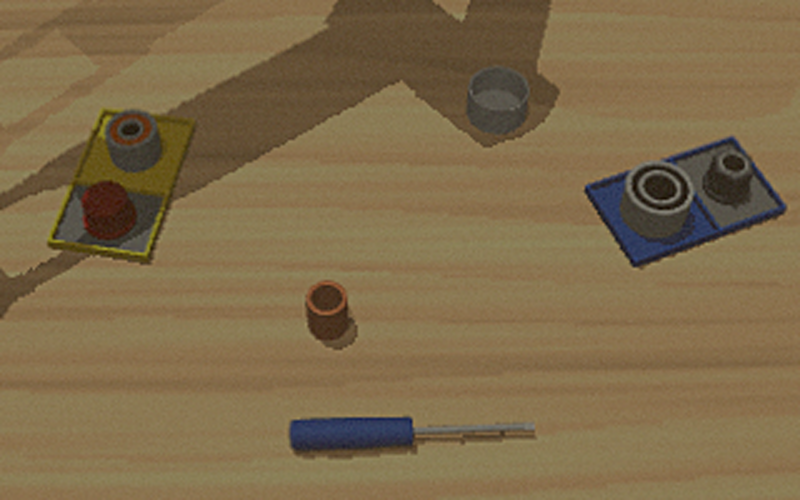

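All four parts stand upright inside their bays: bearing (254,288) and nut (211,305) in the blue tray, small bearing (547,330) and cap (554,283) in the yellow tray. The sleeve, tin and screwdriver haven't moved, and the gripper is clear with no force on it.

```bash
python3 -c "
from h import *
print(ticket.finish_job())"
```

```text
the job is handed in; nothing more can be done
None
```

Both kits are made up and the job is handed in at about 31 s. The camera check showed all four parts upright in their correct bays, and the sleeve, tin and screwdriver were left where they were.

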